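# Set and clamp a T-square on the chess board

## Robot

A 6-joint arm with a two-finger parallel gripper is mounted at the origin on the work surface. World frame = base frame: x ahead of the robot, y to its left, z up, the work surface at z = 0. Lengths are in m, angles in degrees, forces in N, time in s.
With the tool pointing down it reaches from about 0.4 to 0.825 m from the base axis. Payload 7 kg.
Tool frame: the origin (TCP) lies on the centre line of the jaws, within the pads' length; the fingertips stand 19 mm ahead of it and the grasp point (between the pads) is the TCP; z points along the fingers, y is the line along which they close (so a half turn about z gives the same grasp; the last joint's range is limited). The gripper opens to 88 mm and grips with 3 to 60 N. Pads are 19 mm wide; open, the fingers measure 130 mm over their backs; the gripper's body (78 mm by 193 mm) begins 47 mm behind the grasp point.
Start: joints at [89.846, 20.546, 0.682, 0, -70.136, -16.507], TCP at [0.194, 0.647, 0.246] pointing down, gripper open.
Joint ranges: [-176.03, 176.03], [-82.01, 121.73], [-58.28, 71.71], [-173.87, 95.51], [-174.79, -0.11], [-173.66, 173.66]. Speed limits (degrees/s): [136.94, 136.94, 172.46, 180, 180, 180].

## Interface

Orientations are given as [roll, pitch, yaw] about the fixed x, y, z axes, in that order (R = Rz(yaw) Ry(pitch) Rx(roll)).
In Python, from plant import ctrl gives the robot as it stands.
- The arm moves only by the tool move_arm, never from a script. Its argument "motion" is a list of rows, each a list of 3 entries, a list of its own where there are three numbers: the shift along the tool's x, y, z in mm, then the turn, a rotation vector about the tool's x, y, z in degrees, then the closure, from 0 (fully open) to 1 (shut). A call has 1 to 10 rows; each row is the pose to reach, as a shift and turn from the pose commanded when the call began, along the tool's axes at that moment; what a row does not reach only later rows make up. A row lasts 1/12 s, in which the tool goes at most 41.7 mm and 7.16 degrees, less where a joint would pass 70% of its speed; a pose out of reach is approached as far as the arm can. A call with a gripper value outside its range is refused whole. The fingers move at their own pace and stop on an object; the grip force is fixed at half the most. Time passes only in rows, so rows that repeat a pose let the fingers close. It gives the time, the measured TCP pose, the force, the opening and the grip force at its end, in the units of the state.
- ctrl.get_obs(): the state, without advancing time (a new reading comes with each control period).
- ctrl.snapshot(name): name is "scene" or "top" or "wrist"; returns a dict with "color" (384x512x3 uint8, blue, green, red), "camera_matrix" (3x3 intrinsics, pixels), "k1" (the pictures are not rectified: a ray, as slopes to the right and down, at radius r is drawn at 1 + k1 r^2 times it, then the intrinsics apply), "cam_to_world" (4x4, takes a point from camera to world coordinates). Camera axes: x right, y up, looking along -z (the intrinsics and any distortion apply to the point x, -y, -z); pixel columns grow to the right and rows downward; lengths in m; the calibration is good to about 2 mm. A picture is of the moment at which its call begins. There is no depth.
- ctrl.close_job(): hands the job in; it is judged then, once.
The state is a dict: "clock": time; "joint_pos": joint angles; "qvel": joint speeds; "tau": joint torques, N m; "tool_pos": TCP position; "orientation": TCP orientation; "force": force on the tool from outside, world axes, zero at the start; "moment": the same for the moment, N m; "opening": finger opening in m; "gripper_force": force on a finger pad.
Only numpy, scipy, OpenCV 4.12 (cv2) and the standard library are available. Lean on these libraries where they do the work, as an engineer would, in place of code of your own. Each camera call takes 0.05 s, during which the arm holds its last target. There are 200 camera calls.

## Task

Set up the T-square for re-ruling a line on the chess board: press the thumb plate to raise the hold-down's foot well up, lay the T-square flat on the board with its head flush along the board edge opposite the hold-down and the end of its blade centred under the raised foot, then lower the foot onto the blade and let go. Leave the chess pieces and the clock standing where they are.

Things in the scene. Friction and masses are not known exactly. Their poses are not given: they have to be found in the camera images.
- board: chess board fixed to the table, 280 x 280 mm, 24 mm thick, chequered top. Origin: centre of its underside, on the table; z up. The T-square's head goes against the upright face at y = -140 mm of its frame; the hold-down stands against the face at y = +140 mm
- holddown: dark steel hold-down fixed to the table against the board's y = +140 mm edge, turned as the board is; its place along that edge varies. Origin: on the table at the board's edge, in the lever's middle plane; -y points across the board. Base 70 x 75 x 18 mm, from y = 3 to 78 mm; two cheeks 68 mm high carry the lever's pivot at y = 30 mm, 58 mm above the table
- lever (a joint): hold-down's rocking lever, rad: 0 = foot down at the height of the board's top, 0.04 = foot on the T-square's blade, 0.65 = fully raised. Stays where left; 2 to 4 N moves it. A steel arm (20 mm wide, 10 mm thick) reaches 80 mm from the pivot over the board to the foot; behind the pivot a black thumb plate slopes up and away. Pushing the plate down raises the foot, pushing the arm down lowers it
- foot (a point): centre of the underside of the lever's round rubber foot (18 mm across, hanging 39 mm below the arm's top); 50 mm in from the board's edge when down, 55 mm in and about 50 mm above the board when fully raised
- bar_top (a point): top of the lever's arm straight above the foot, where the arm can be pushed down
- thumb_plate (a point): centre of the top of the lever's black thumb plate (36 x 32 mm), where it can be pushed down; 56 mm from the pivot, sloping up at 0.7 rad when the lever is at 0
- tsquare: T-square, 0.1 to 0.17 kg, lying at first on the flat box. Aluminium blade 30 mm wide, 3 mm thick, reaching 250 mm from the head along +y; wooden head 120 mm long (along x), 18 mm wide, 15 mm high, hanging 12 mm below the blade's underside; a wooden grip rib stands on the blade. Origin: on the blade's underside, in the middle of the head's inner face (the one that goes against the board). z up
- rib (a point): middle of the top of the T-square's grip rib, 95 mm from the head's inner face, about over the centre of mass. The rib is 16 mm wide, 90 mm long (along the blade) and 28 mm high, its top 31 mm above the blade's underside
- head_a (a point): point on the head's inner face, 55 mm from the middle towards -x, 6 mm below the blade's underside
- head_b (a point): point on the head's inner face, 55 mm from the middle towards +x, 6 mm below the blade's underside
- blade_end (a point): middle of the far end of the blade, on its top
- flat_box: flat closed games box fixed to the table, 154 x 114 mm, 30 mm high, the T-square's blade lies across its short side with the head hanging clear beyond its edge. Origin: centre of its underside
- king: white chess king standing on the board on one side of the T-square's lane (either side), 58 mm high, foot 28 mm across; origin: centre of its underside
- rook: black chess rook standing on the board on the other side of the lane, 40 mm high, foot 28 mm across; origin: centre of its underside
- pawn: white chess pawn standing on the table near where the head goes, 36 mm high, foot 24 mm across; origin: centre of its underside
- clock: wooden chess clock standing on the table beyond the board's far side, 50 x 150 mm, 72 mm high; origin: centre of its underside
There are look-alikes about, which are no part of the job. What is meant by the holddown is not blue, and is the smaller of those in its own colour.

How it is judged (in metres and radians):
On the way, in this order (a step that is already met when the one before it is completed fails the run):
1. the foot is raised well up (lever past 0.5 rad) (value of joint lever above 0.5 rad), for 0.2 s.
2. with the foot still up (lever past 0.4 rad) the T-square lies flat on the board, its head flush along the edge and its blade under the foot (y of head_a in the frame of board between -0.1422 and -0.138 m and y of head_b in the frame of board between -0.1422 and -0.138 m and z of tsquare in the frame of board between 0.021 and 0.028 m and angle between tsquare's own z axis and vertical below 0.035 rad and x of blade_end in the frame of holddown between -0.008 and 0.008 m and value of joint lever above 0.4 rad), for 0.2 s.
At the end, for the whole second after the job is handed in: The T-square lies flat on the board (within 0.035 rad) and still, both ends of its head's inner face within 2.2 mm of the board's edge, the end of its blade within 8 mm sideways of the hold-down's middle plane, and the lever is down on the blade (below 0.075 rad); nothing else was disturbed (y of head_a in the frame of board between -0.1422 and -0.138 m and y of head_b in the frame of board between -0.1422 and -0.138 m and z of tsquare in the frame of board between 0.021 and 0.028 m and angle between tsquare's own z axis and vertical below 0.035 rad and x of blade_end in the frame of holddown between -0.008 and 0.008 m and value of joint lever below 0.075 rad and linear speed of tsquare below 0.01 m/s); the robot touches nothing.
It fails at once if the king was tipped or shifted by more than 15 mm (angle between king's own z axis and vertical above 0.35 rad or distance of king from where it was at the start of the episode above 0.015 m).
It fails at once if the rook was tipped or shifted by more than 15 mm (angle between rook's own z axis and vertical above 0.35 rad or distance of rook from where it was at the start of the episode above 0.015 m).
It fails at once if the pawn was tipped or shifted by more than 15 mm (angle between pawn's own z axis and vertical above 0.35 rad or distance of pawn from where it was at the start of the episode above 0.015 m).
It fails at once if the chess clock was tipped or shifted by more than 15 mm (angle between clock's own z axis and vertical above 0.35 rad or distance of clock from where it was at the start of the episode above 0.015 m).
It also fails if it takes over 66 s, if anything falls off the work surface, if the arm or the gripper's body presses on something with over 40 N, if the wrist force passes 120 N, or if a joint passes its speed limit or range.

## Working session

There is one attempt and no reset: what is moved stays moved. The work goes in short steps, Python scripts to look and compute and a tool call to move; the robot and the scene stay as the last step left them, time stands still between calls to the robot, and variables do not carry over. Pictures are saved under pics/ and viewed, at most 10 in all, crops included, and the job is handed in when it is done.

Besides the shell and the picture viewer there is one more tool, called after "Call:" by a JSON object that holds its "api" and its "payload", one argument or row to a line. move_arm: Moves the arm, as the interface text tells. Its arguments: {"type":"object","properties":{"motion":{"type":"array"}},"required":["motion"]}

```bash
mkdir -p pics; ls
cat > h.py <<'E'
import numpy as np, cv2
from plant import ctrl
def snap(n,f=None):
    s=ctrl.snapshot(n)
    if f: cv2.imwrite('pics/'+f,s['color'])
    return s
def ray(s,u,v):
    K=np.array(s['camera_matrix']);T=np.array(s['cam_to_world'])
    d=np.array([(u-K[0,2])/K[0,0],(v-K[1,2])/K[1,1]]);x=d.copy()
    for _ in range(20): x=d/(1+s['k1']*(x@x))
    return T[:3,3],T[:3,:3]@np.array([x[0],-x[1],-1])
def onz(s,u,v,z):
    o,d=ray(s,u,v);return o+d*(z-o[2])/d[2]
def proj(s,p):
    K=np.array(s['camera_matrix']);T=np.array(s['cam_to_world'])
    q=T[:3,:3].T@(np.array(p)-T[:3,3]);x=np.array([q[0],-q[1]])/-q[2]
    x=x*(1+s['k1']*(x@x));return np.array([K[0,0]*x[0]+K[0,2],K[1,1]*x[1]+K[1,2]])
E
python3 - <<'E'
from h import *
for n in ('top','scene'):
    s=snap(n,n+'0.png');print(n,s['camera_matrix'],s['k1'],s['cam_to_world'])
o=ctrl.get_obs();print(o)
E
```

```text
pics
top [[479.94894222   0.         257.02269855]
 [  0.         479.94894222 189.16200469]
 [  0.           0.           1.        ]] -0.17640028277840697 [[ 0.02885928  0.99380026 -0.10736934  0.40134329]
 [-0.99952345  0.02986784  0.00779683 -0.04849657]
 [ 0.01095539  0.10709316  0.99418863  1.51305077]
 [ 0.          0.          0.          1.        ]]
scene [[475.60245211   0.         250.74783847]
 [  0.         475.60245211 189.72987682]
 [  0.           0.           1.        ]] -0.19518104675133854 [[ 0.14353532 -0.59794728  0.78857888  1.51437577]
 [ 0.9894703   0.10168919 -0.10299434 -0.19674322]
 [-0.01860476  0.79505871  0.60624707  0.83376762]
 [ 0.          0.          0.          1.        ]]
{'clock': 0.1, 'joint_pos': array([ 8.98448367e+01,  2.05855935e+01,  6.40233948e-01, -1.61408020e-02,
       -7.01383535e+01, -1.65079950e+01]), 'qvel': array([-0.0171683 , -0.07518843,  0.17757457,  0.07363843, -0.02813518,
       -0.04158139]), 'tau': array([-2.35984517e-03, -5.84164023e+01,  2.93752956e+01,  7.01557964e+00,
        1.02195988e-02, -5.52056918e-05]), 'tool_pos': array([0.1934557 , 0.64625431, 0.24475021]), 'orientation': array([ 1.79915426e+02, -9.23995703e-03, -1.66686464e+01]), 'force': array([-0.29040561, -0.73640283,  0.28198574]), 'moment': array([ 0.02152771, -0.01463964,  0.04262376]), 'gripper_force': 0.0, 'opening': 0.0875128645540653}
```

View pics/top0.png

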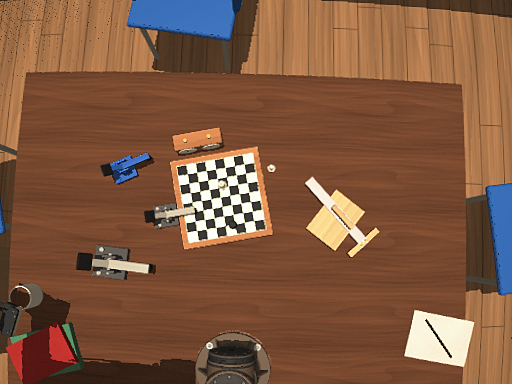

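View pics/scene0.png

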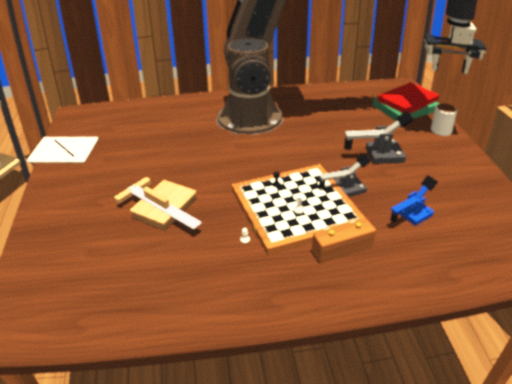

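The top view shows the dark hold-down (small one) at about (165,215), its arm reaching to (193,211), and the big dark look-alike at (115,263) with a blue one at (125,168). The board is centred near (222,198), the T-square's head is at (363,243) and its blade end at (313,182). The king is near (222,185), the rook near (233,225) and the pawn at (271,168).

Run:
```python
from h import *
s=ctrl.snapshot('top');
for n,u,v,z in [('boardc',222,198,.024),('c1',171,162,.024),('c2',257,148,.024),('c3',271,235,.024),('c4',185,248,.024),('armtip',194,211,.065),('plate',150,216,.09),('head',363,243,.035),('bend',313,182,.033),('king',222,185,.05),('rook',233,225,.05),('pawn',271,168,.02)]:
    print(n,onz(s,u,v,z).round(3))
c=s['color'][130:270,90:290]; cv2.imwrite('pics/crop1.png',cv2.resize(c,None,fx=4,fy=4,interpolation=cv2.INTER_CUBIC))
w=snap('wrist','w0.png');print(w['cam_to_world'],w['camera_matrix'])
```

```text
boardc [0.531 0.048 0.024]
c1 [0.64  0.213 0.024]
c2 [ 0.693 -0.056  0.024]
c3 [ 0.421 -0.108  0.024]
c4 [0.372 0.157 0.024]
armtip [0.486 0.129 0.065]
plate [0.465 0.257 0.09 ]
head [ 0.403 -0.394  0.035]
bend [ 0.589 -0.234  0.033]
king [0.569 0.048 0.05 ]
rook [0.447 0.01  0.05 ]
pawn [ 0.631 -0.102  0.02 ]
[[-0.28665176  0.92815233  0.23741107  0.25719048]
 [-0.95803387 -0.27806543 -0.06964719  0.62792979]
 [ 0.00137261 -0.24741233  0.96890931  0.38345571]
 [ 0.          0.          0.          1.        ]] [[305.4621517    0.         257.34613085]
 [  0.         305.4621517  188.37684179]
 [  0.           0.           1.        ]]
```

View pics/crop1.png

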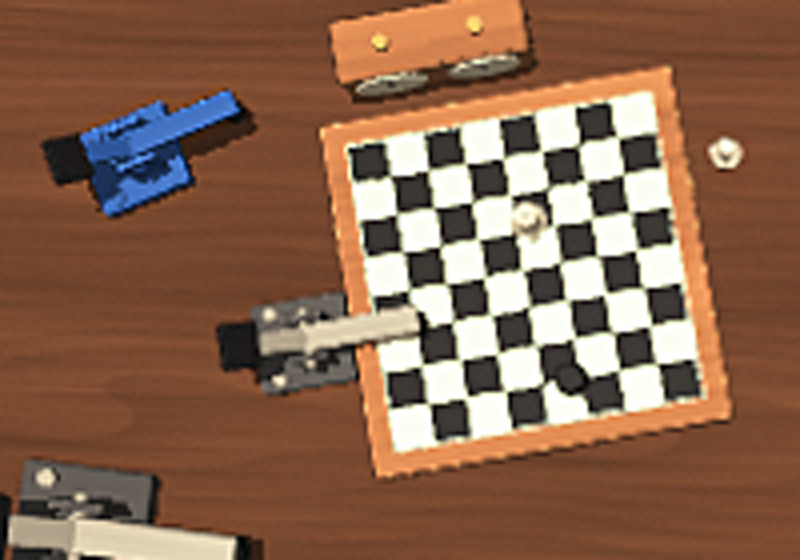

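The enlarged crop puts the board's corners at crop pixels (323,127), (668,68), (730,415) and (380,476). The arm tip is at (415,320), the thumb plate at (238,345), the king at (528,218) and the rook at (570,378). Next I'll move above the hold-down with the gripper turned to match the board.

Call:
{"api": "move_arm", "payload": {
  "motion": [
    [[415, 352, 0], [0, 0, 64], 1],
    [[415, 352, 0], [0, 0, 64], 1],
    [[415, 352, 0], [0, 0, 64], 1],
    [[415, 352, 0], [0, 0, 64], 1],
    [[415, 352, 0], [0, 0, 64], 1],
    [[415, 352, 0], [0, 0, 64], 1],
    [[415, 352, 0], [0, 0, 64], 1],
    [[415, 352, 0], [0, 0, 64], 1],
    [[415, 352, 0], [0, 0, 64], 1],
    [[415, 352, 0], [0, 0, 64], 1]
  ]
}}

```text
clock: 1.03
tool_pos: [0.4212, 0.2954, 0.2458]
orientation: [-180.0, 0.0, -81.1]
force: [0.5, -0.0, -0.4]
opening: 0.0266
gripper_force: 0.0
```

Call:
{"api": "move_arm", "payload": {
  "motion": [
    [[115, -52, 0], [0, 0, 0], 1],
    [[115, -52, 0], [0, 0, 0], 1],
    [[115, -52, 0], [0, 0, 0], 1],
    [[115, -52, 0], [0, 0, 0], 1],
    [[115, -52, 0], [0, 0, 0], 1]
  ]
}}

```text
clock: 1.45
tool_pos: [0.4915, 0.1901, 0.2453]
orientation: [180.0, -0.0, -80.9]
force: [0.2, 0.6, -0.3]
opening: 0.0006
gripper_force: 0.0
```

Run:
```python
from h import *
w=snap('wrist','w1.png');print(ctrl.get_obs()['tool_pos'])
```

```text
[0.49091499 0.19131005 0.24533424]
```

View pics/w1.png

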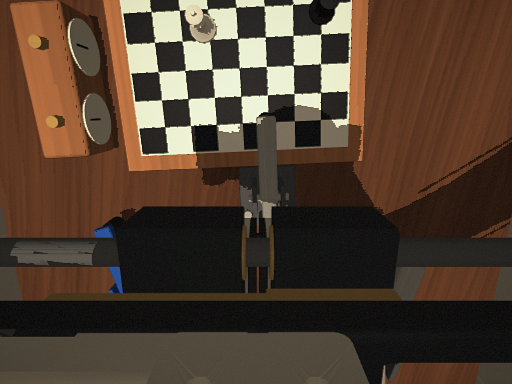

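The wrist view shows the board's near edge from (129,170) to (362,160). The hold-down's arm runs from its tip at (267,115) down to (267,210), with the king at (200,22) and the rook at (322,12).

Run:
```python
from h import *
w=snap('wrist');im=w['color'].astype(int);b,g,r=im[...,0],im[...,1],im[...,2]
hsv=cv2.cvtColor(w['color'],cv2.COLOR_BGR2HSV)
for v,u in [(60,108),(60,118),(163,180),(175,180),(163,330),(60,362),(60,375),(150,267),(140,240)]: print(u,v,w['color'][v,u],hsv[v,u])
# gradient profiles
def cross(img,pts): return [img[v,u].tolist() for u,v in pts]
print('col160',[int(r[v,160]) for v in range(150,180)])
print('row60L',[int(r[60,u]) for u in range(95,135)])
print('row60R',[int(r[60,u]) for u in range(340,380)])
for v in (120,130,140,150,160): print('arm',v,[int(r[v,u]) for u in range(250,285)])
```

```text
108 60 [35 56 97] [ 10 163  97]
118 60 [ 66 111 183] [ 12 163 183]
180 163 [ 69 118 194] [ 12 164 194]
180 175 [38 61 99] [ 11 157  99]
330 163 [20 28 46] [  9 144  46]
362 60 [ 63 107 176] [ 12 164 176]
375 60 [33 53 90] [ 11 161  90]
267 150 [62 70 77] [16 50 77]
240 140 [ 92 111 121] [ 20  61 121]
col160 [36, 78, 215, 241, 165, 167, 169, 171, 170, 171, 170, 173, 174, 175, 177, 180, 182, 183, 143, 97, 100, 101, 101, 101, 100, 101, 98, 99, 101, 101]
row60L [87, 89, 85, 90, 86, 40, 44, 44, 39, 37, 52, 98, 96, 97, 96, 95, 108, 164, 194, 191, 195, 196, 191, 183, 178, 182, 186, 190, 192, 190, 186, 182, 192, 236, 234, 233, 234, 233, 233, 234]
row60R [33, 32, 32, 31, 32, 32, 28, 25, 111, 246, 208, 179, 180, 181, 183, 185, 187, 190, 178, 171, 175, 175, 176, 174, 179, 181, 86, 86, 89, 92, 91, 94, 97, 95, 87, 90, 96, 95, 93, 96]
arm 120 [243, 245, 241, 242, 243, 244, 152, 171, 193, 196, 177, 93, 192, 71, 73, 75, 75, 75, 74, 76, 76, 77, 76, 76, 77, 66, 43, 39, 45, 59, 58, 56, 57, 58, 61]
arm 130 [15, 18, 15, 21, 17, 15, 41, 75, 76, 75, 79, 78, 79, 77, 76, 75, 76, 75, 76, 76, 75, 76, 76, 76, 73, 78, 107, 125, 123, 122, 124, 123, 122, 124, 123]
arm 140 [15, 18, 19, 11, 15, 14, 27, 71, 75, 77, 78, 77, 77, 80, 78, 75, 76, 75, 75, 76, 77, 76, 78, 75, 74, 75, 95, 126, 121, 121, 123, 121, 122, 121, 122]
arm 150 [76, 76, 75, 80, 82, 83, 82, 68, 70, 75, 78, 75, 78, 78, 78, 75, 75, 77, 75, 75, 77, 76, 75, 73, 75, 72, 72, 84, 82, 81, 77, 77, 82, 83, 85]
arm 160 [80, 80, 78, 80, 84, 86, 86, 85, 68, 72, 77, 78, 78, 79, 76, 77, 76, 75, 76, 75, 74, 76, 75, 76, 73, 73, 72, 82, 81, 80, 77, 76, 80, 84, 84]
```

```bash
cat >> h.py <<'E'
def edge(a,lo,hi,thr,last=True):
    "subpixel position of falling/rising crossing of thr within a[lo:hi]"
    x=np.arange(lo,hi-1);f=a[lo:hi].astype(float)-thr;i=np.where(f[:-1]*f[1:]<=0)[0]
    i=i[-1] if last else i[0]
    return lo+i+f[i]/(f[i]-f[i+1])
def fitl(P):
    P=np.array(P)[:,:2];c=P.mean(0)
    for _ in range(4):
        c=P.mean(0);_,_,V=np.linalg.svd(P-c);d=V[0];e=(P-c)@np.array([-d[1],d[0]])
        k=abs(e)<max(2.0*np.median(abs(e)),3e-4);P=P[k]
    return c,d,e.std(),len(P)
E
python3 - <<'E'
from h import *
w=snap('wrist');r=w['color'][...,2]
N=[onz(w,u,edge(r[:,u],160,178,140),.024) for u in range(140,195,3)]
L=[onz(w,edge(r[v],int(104+v*.147)-8+5,int(104+v*.147)+14,140,False),v,.024) for v in range(20,150,5)]
R=[onz(w,edge(r[v],352,378,130),v,.024) for v in range(20,125,5)]
A=[fitl(N),fitl(L),fitl(R)]
for n,a in zip('NLR',A): 
    d=a[1]; print(n,a[0].round(4),np.degrees(np.arctan2(d[1],d[0])).round(2)%180,a[2:])
def isec(a,b):
    t=np.linalg.solve(np.c_[a[1],-b[1]],b[0]-a[0]);return a[0]+t[0]*a[1]
cL,cR=isec(A[0],A[1]),isec(A[0],A[2]);print(cL,cR,np.linalg.norm(cL-cR))
C=[onz(w,*p,.063) for p in [(266.3,130),(266.4,140),(267,150),(267.2,160),(267,116)]]
print(np.round(C,4))
# top view
s=snap('top');P=[onz(s,u/4+90,v/4+130,.024) for u,v in [(323,127),(668,68),(730,415),(380,476)]];print(np.round(P,4))
E
```

```text
N [0.598  0.2091] 11.72999999999999 (np.float64(0.0001477149740481194), 14)
L [0.663  0.1243] 101.57 (np.float64(0.00012958874781077414), 26)
R [0.3897 0.0693] 101.82 (np.float64(0.00013431592747085804), 18)
[0.64371146 0.21861317] [0.37030216 0.16184614] 0.2792402902074353
[[0.4891 0.1452 0.063 ]
 [0.4873 0.1553 0.063 ]
 [0.4849 0.1655 0.063 ]
 [0.4829 0.1759 0.063 ]
 [0.4908 0.1312 0.063 ]]
[[ 0.6409  0.2143  0.024 ]
 [ 0.6959 -0.0562  0.024 ]
 [ 0.4248 -0.1121  0.024 ]
 [ 0.3693  0.1573  0.024 ]]
```

Call:
{"api": "move_arm", "payload": {
  "motion": [
    [[-36, 7, 40], [0, 0, -2.6], 1],
    [[-71, 14, 80], [0, 0, -2.6], 1],
    [[-71, 14, 80], [0, 0, -2.6], 1],
    [[-71, 14, 110], [0, 0, -2.6], 1],
    [[-72, 14, 125], [0, 0, -2.6], 1],
    [[-74, 14, 140], [0, 0, -2.6], 1],
    [[-77, 15, 150], [0, 0, -2.6], 1],
    [[-79, 15, 158], [0, 0, -2.6], 1],
    [[-80, 15, 161], [0, 0, -2.6], 1],
    [[-80, 15, 161], [0, 0, -2.6], 1]
  ]
}}

```text
clock: 2.48
tool_pos: [0.4624, 0.2692, 0.0853]
orientation: [180.0, -0.0, -78.0]
force: [-3.1, -1.5, 5.8]
opening: 0.0006
gripper_force: 2.8
```

Run:
```python
from h import *
w=snap('wrist','w2.png');print(ctrl.get_obs()['tool_pos'])
```

```text
[0.46237232 0.26922419 0.08529533]
```

View pics/w2.png

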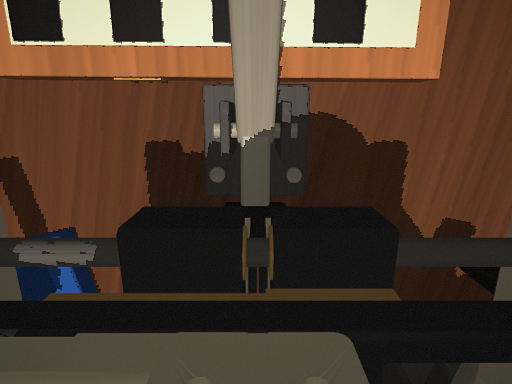

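The arm is now steeply raised, passing up through (258,0), with the base at (257,140). I'll press a few millimetres further to be past 0.5 rad.

Call:
{"api": "move_arm", "payload": {
  "motion": [
    [[-1, 0, 2], [0, 0, 0], 1],
    [[-1, 0, 4], [0, 0, 0], 1],
    [[-1, 0, 5], [0, 0, 0], 1],
    [[-1, 0, 5], [0, 0, 0], 1],
    [[-1, 0, 5], [0, 0, 0], 1]
  ]
}}

```text
clock: 2.95
tool_pos: [0.4625, 0.2694, 0.0843]
orientation: [-179.9, -0.0, -77.9]
force: [-15.9, -9.7, 46.6]
opening: 0.0004
gripper_force: 23.4
```

Call:
{"api": "move_arm", "payload": {
  "motion": [
    [[0, 0, -40], [0, 0, 0], 1],
    [[0, 0, -80], [0, 0, 0], 1],
    [[0, 0, -120], [0, 0, 0], 0],
    [[0, 0, -160], [0, 0, 0], 0],
    [[40, 4, -166], [0, 0, 7], 0],
    [[80, 8, -166], [0, 0, 14], 0],
    [[120, 12, -166], [0, 0, 21], 0],
    [[160, 16, -166], [0, 0, 28], 0],
    [[200, 20, -166], [0, 0, 35], 0],
    [[240, 24, -166], [0, 0, 42], 0]
  ]
}}

```text
clock: 3.78
tool_pos: [0.4884, 0.0286, 0.2464]
orientation: [-180.0, 0.1, -120.3]
force: [0.8, 0.2, 0.3]
opening: 0.0482
gripper_force: 0.0
```

Call:
{"api": "move_arm", "payload": {
  "motion": [
    [[245, -203, 0], [0, 0, 21], 0],
    [[245, -203, 0], [0, 0, 21], 0],
    [[245, -203, 0], [0, 0, 21], 0],
    [[245, -203, 0], [0, 0, 21], 0],
    [[245, -203, 0], [0, 0, 21], 0],
    [[245, -203, 0], [0, 0, 21], 0],
    [[245, -203, 0], [0, 0, 21], 0],
    [[245, -203, 0], [0, 0, 21], 0],
    [[245, -203, 0], [0, 0, 21], 0],
    [[245, -203, 0], [0, 0, 21], 0]
  ]
}}

```text
clock: 4.62
tool_pos: [0.5415, -0.2849, 0.2451]
orientation: [180.0, -0.0, -141.2]
force: [0.6, 0.2, 0.2]
opening: 0.0879
gripper_force: 0.0
```

Run:
```python
from h import *
w=snap('wrist','w3.png');print(ctrl.get_obs()['tool_pos'])
r=w['color']
np.save('w3.npy',r)
```

```text
[ 0.54153468 -0.28383148  0.24530779]
```

View pics/w3.png

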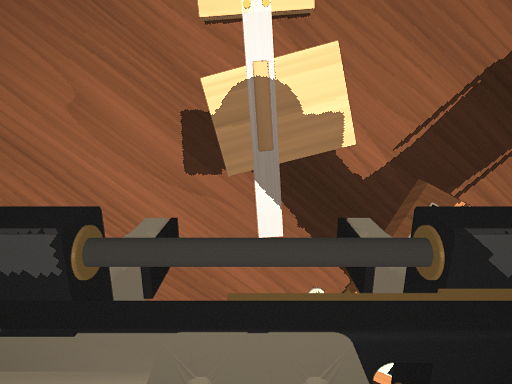

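The wrist view shows the rib top from (262,61) to (265,151). The blade ends at (270,237), and the head's inner edge runs from (199,18) to (314,9).

Run:
```python
from h import *
w=snap('wrist')
im=w['color'];r=im[...,0]
for v in (30,45,195,210,225): print(v,[int(x) for x in r[v,240:292]])
for v in (70,100,140): print(v,im[v,245:280].tolist() if v==100 else [int(x) for x in r[v,245:282]])
for u in (215,230,290,300): print(u,[int(x) for x in im[:30,u,2]])
for u in (262,264): print(u,[int(x) for x in r[50:70,u]],[int(x) for x in r[140:160,u]])
q=[onz(w,u,v,.061) for u,v in [(254,61),(270,61),(257,151),(273,151)]];print(np.round(q,4))
h=[onz(w,u,v,.033) for u,v in [(199,18),(314,9),(270,237)]];print(np.round(h,4))
a=(q[0]+q[1])/2;b=(q[2]+q[3])/2;print((a+b)/2,np.linalg.norm(a-b),np.degrees(np.arctan2(*(b-a)[[1,0]])),np.linalg.norm(h[0]-h[1]))
```

```text
30 [54, 51, 95, 217, 243, 240, 237, 235, 236, 238, 238, 237, 239, 235, 239, 239, 240, 241, 240, 238, 236, 235, 239, 237, 243, 238, 238, 242, 238, 233, 241, 242, 40, 54, 57, 52, 56, 53, 57, 52, 53, 49, 51, 49, 51, 50, 47, 50, 51, 48, 47, 50]
45 [53, 53, 48, 72, 176, 248, 243, 240, 237, 238, 241, 239, 240, 240, 238, 240, 242, 243, 243, 241, 241, 239, 236, 241, 240, 242, 239, 240, 243, 239, 238, 243, 198, 44, 55, 58, 58, 54, 56, 56, 58, 51, 52, 52, 55, 57, 57, 60, 59, 59, 53, 54]
195 [55, 55, 55, 56, 51, 51, 53, 53, 50, 52, 52, 53, 51, 50, 92, 222, 247, 243, 240, 239, 243, 241, 242, 244, 242, 244, 245, 248, 248, 128, 103, 106, 109, 112, 110, 109, 113, 110, 108, 108, 62, 28, 25, 28, 27, 26, 25, 26, 27, 28, 23, 25]
210 [54, 54, 53, 57, 55, 56, 56, 56, 56, 55, 53, 57, 55, 55, 52, 73, 174, 246, 240, 238, 237, 240, 238, 238, 240, 238, 242, 239, 238, 241, 240, 239, 238, 240, 243, 239, 240, 243, 236, 238, 243, 89, 48, 53, 54, 50, 50, 50, 52, 54, 50, 24]
225 [52, 53, 51, 52, 51, 56, 55, 57, 54, 58, 57, 57, 56, 59, 54, 52, 72, 174, 244, 237, 234, 232, 236, 235, 235, 237, 235, 237, 237, 238, 238,
[... 1601 characters left out ...]
127, 126, 123, 121, 116]
262 [239, 238, 240, 239, 240, 240, 240, 242, 242, 201, 130, 152, 155, 156, 155, 156, 155, 155, 154, 155] [66, 67, 65, 67, 66, 66, 65, 65, 63, 62, 77, 120, 116, 116, 116, 115, 116, 114, 114, 113]
264 [241, 242, 242, 243, 243, 243, 243, 244, 245, 151, 123, 156, 156, 155, 154, 154, 153, 155, 154, 154] [67, 68, 69, 66, 66, 65, 66, 68, 65, 64, 86, 117, 114, 111, 111, 112, 112, 111, 111, 113]
[[ 0.4555 -0.3571  0.061 ]
 [ 0.4456 -0.3448  0.061 ]
 [ 0.5228 -0.2991  0.061 ]
 [ 0.5122 -0.2859  0.061 ]]
[[ 0.4558 -0.4303  0.033 ]
 [ 0.3746 -0.343   0.033 ]
 [ 0.5984 -0.2175  0.033 ]]
[ 0.48400082 -0.32171036  0.061     ] 0.08889451654568338 41.1394343396034 0.11924960083853663
```

Call:
{"api": "move_arm", "payload": {
  "motion": [
    [[34, 3, 20], [0, 0, -4], 0.3],
    [[68, 6, 40], [0, 0, -4], 0.3],
    [[68, 6, 80], [0, 0, -4], 0.3],
    [[68, 6, 120], [0, 0, -4], 0.3],
    [[68, 6, 150], [0, 0, -4], 0.3],
    [[68, 6, 175], [0, 0, -4], 0.3],
    [[68, 6, 187], [0, 0, -4], 0.3],
    [[68, 6, 187], [0, 0, -4], 0.3],
    [[68, 6, 187], [0, 0, -4], 0.3]
  ]
}}

```text
clock: 5.47
tool_pos: [0.4854, -0.3208, 0.0588]
orientation: [180.0, -0.0, -136.9]
force: [0.4, 0.5, 0.6]
opening: 0.0614
gripper_force: 0.0
```

Run:
```python
from h import *
w=snap('wrist','w4.png');print(ctrl.get_obs())
```

```text
{'clock': 5.5167, 'joint_pos': array([-1.42225427e+01,  2.24846523e+01, -2.39481479e+01,  2.53778774e-02,
       -4.34898467e+01, -3.27529697e+01]), 'qvel': array([-0.41599029, -0.98018491,  0.79409843,  0.00746952, -0.03520687,
        0.13471055]), 'tau': array([-3.22091079e-02, -5.13382709e+01,  2.05865550e+01,  4.92000997e+00,
       -1.11159970e-02, -7.29975713e-03]), 'tool_pos': array([ 0.48612282, -0.3211892 ,  0.05977643]), 'orientation': array([-1.79925485e+02,  2.71381667e-02, -1.36957095e+02]), 'force': array([-0.10254653, -0.40805956,  0.65921967]), 'moment': array([ 0.07564166, -0.171691  , -0.0419544 ]), 'gripper_force': 0.0, 'opening': 0.06142289287856139}
```

View pics/w4.png

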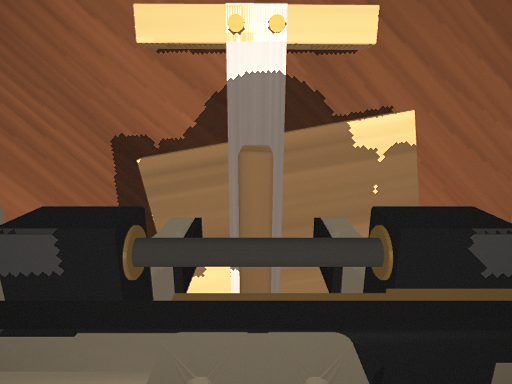

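The head is at the top, its inner edge level along row 44, and the rib is centred at column 256 between the fingers. I'll close on it and lift.

Call:
{"api": "move_arm", "payload": {
  "motion": [
    [[0, 0, 0], [0, 0, 0], 1],
    [[0, 0, 0], [0, 0, 0], 1],
    [[0, 0, 0], [0, 0, 0], 1],
    [[0, 0, 0], [0, 0, 0], 1],
    [[0, 0, 0], [0, 0, 0], 1],
    [[0, 0, 0], [0, 0, 0], 1],
    [[0, 0, 0], [0, 0, 0], 1],
    [[0, 0, -10], [0, 0, 0], 1],
    [[0, 0, -50], [0, 0, 0], 1],
    [[0, 0, -90], [0, 0, 0], 1]
  ]
}}

```text
clock: 6.35
tool_pos: [0.4834, -0.3213, 0.1482]
orientation: [179.7, -0.2, -137.1]
force: [1.1, 0.5, -1.0]
opening: 0.0154
gripper_force: 30.0
```

Run:
```python
from h import *
w=snap('wrist','w5.png');im=w['color'];o=ctrl.get_obs();print(o['clock'],o['tool_pos'],o['orientation'],o['opening'],o['force'],o['moment'])
for u in (150,180,210,300,330,360): print(u,[int(x) for x in im[25:60,u,2]])
```

```text
6.4 [ 0.48808458 -0.32369879  0.1583887 ] [-1.79500632e+02  1.25919811e-01 -1.36957518e+02] 0.015724605956493855 [ 3.00205564 -2.61088434  8.27761266] [-0.38036309 -0.83670778  0.03062513]
150 [252, 252, 252, 252, 252, 252, 252, 252, 252, 252, 253, 253, 253, 253, 253, 253, 254, 254, 254, 254, 254, 255, 254, 219, 121, 106, 100, 113, 124, 135, 140, 142, 145, 148, 145]
180 [253, 253, 253, 253, 253, 253, 253, 253, 253, 253, 253, 253, 253, 253, 254, 254, 254, 254, 253, 254, 254, 255, 248, 189, 107, 123, 119, 117, 121, 141, 140, 139, 137, 135, 131]
210 [253, 253, 253, 253, 253, 253, 253, 253, 253, 253, 253, 253, 253, 254, 254, 254, 254, 254, 254, 254, 254, 255, 250, 179, 116, 105, 108, 117, 101, 58, 59, 63, 67, 64, 67]
300 [254, 254, 254, 254, 254, 254, 254, 254, 254, 254, 254, 254, 254, 254, 254, 254, 254, 254, 254, 254, 254, 255, 250, 167, 115, 110, 108, 110, 84, 58, 58, 56, 60, 61, 61]
330 [254, 254, 254, 254, 254, 254, 254, 254, 254, 253, 254, 254, 254, 254, 254, 254, 254, 254, 254, 254, 254, 255, 249, 179, 120, 127, 121, 124, 129, 134, 134, 131, 129, 127, 125]
360 [254, 254, 254, 254, 254, 254, 254, 254, 254, 254, 253, 253, 254, 254, 254, 254, 254, 254, 254, 254, 254, 255, 250, 176, 124, 105, 107, 124, 129, 134, 132, 132, 129, 126, 125]
```

View pics/w5.png

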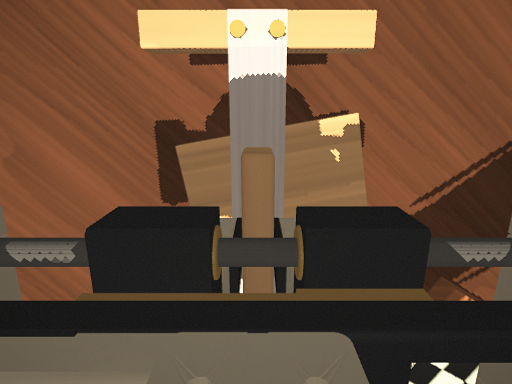

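The rib is held at column 257 with the opening at 15 mm, and the head is square to the tool with its inner edge along row 48. Next I'll carry it to the approach point beyond the board.

Call:
{"api": "move_arm", "payload": {
  "motion": [
    [[-21, 16, -15], [0, 0, -6], 1],
    [[-43, 33, -20], [0, 0, -12], 1],
    [[-65, 49, -20], [0, 0, -18], 1],
    [[-86, 65, -20], [0, 0, -24], 1],
    [[-108, 82, -20], [0, 0, -30], 1],
    [[-130, 98, -20], [0, 0, -36], 1],
    [[-151, 115, -20], [0, 0, -42], 1],
    [[-172, 131, -20], [0, 0, -48], 1],
    [[-194, 148, -20], [0, 0, -54], 1],
    [[-214, 164, -20], [0, 0, -58.7], 1]
  ]
}}

```text
clock: 7.23
tool_pos: [0.5301, -0.0545, 0.1691]
orientation: [-180.0, 0.0, -78.0]
force: [0.7, 0.9, -1.5]
opening: 0.0157
gripper_force: 30.0
```

Call:
{"api": "move_arm", "payload": {
  "motion": [
    [[0, 0, 0], [0, 0, 0], 1],
    [[0, 0, 0], [0, 0, 0], 1],
    [[0, 0, 0], [0, 0, 0], 1],
    [[0, 0, 0], [0, 0, 0], 1]
  ]
}}

```text
clock: 7.57
tool_pos: [0.5298, -0.0565, 0.1687]
orientation: [180.0, 0.0, -78.4]
force: [-1.2, -0.3, -0.9]
opening: 0.0157
gripper_force: 30.0
```

Run:
```python
from h import *
w=snap('wrist','w6.png');im=w['color'];o=ctrl.get_obs();t=o['tool_pos'];print(o['clock'],t,o['orientation'],o['opening'],o['force'],o['moment'])
r=im[...,2]
yaw=np.radians(o['orientation'][2]);tx=np.array([np.cos(yaw),np.sin(yaw)]);ty=np.array([np.sin(yaw),-np.cos(yaw)])
for dz in (.0258,.029):
  for u in (150,180,210,300,330,360):
    v=edge(r[:,u],30,60,200,False);p=onz(w,u,v,t[2]-dz)[:2]-t[:2];print(dz,u,round(v,1),(p@tx).round(4),(p@ty).round(4))
s=snap('top','t6.png');c=s['color'][120:270,130:330];cv2.imwrite('pics/t6c.png',cv2.resize(c,None,fx=4,fy=4,interpolation=cv2.INTER_CUBIC))
both=np.hstack([cv2.resize(im,(400,300)),cv2.resize(c,(400,300),interpolation=cv2.INTER_CUBIC)]);cv2.imwrite('pics/b6.png',both)
```

```text
7.6167 [ 0.52982236 -0.05671399  0.16865173] [ 1.79991491e+02 -4.90037303e-04 -7.84498639e+01] 0.0162078940069147 [-0.54064549  0.12055119 -0.75379502] [ 0.05537214 -0.00325609  0.02260894]
0.0258 150 48.0 0.0958 -0.0537
0.0258 180 47.3 0.0961 -0.0388
0.0258 210 47.7 0.0959 -0.0239
0.0258 300 47.6 0.096 0.0209
0.0258 330 47.3 0.0961 0.0358
0.0258 360 47.5 0.096 0.0507
0.029 150 48.0 0.0964 -0.0547
0.029 180 47.3 0.0967 -0.0395
0.029 210 47.7 0.0965 -0.0243
0.029 300 47.6 0.0965 0.0213
0.029 330 47.3 0.0967 0.0365
0.029 360 47.5 0.0966 0.0517
```

View pics/b6.png

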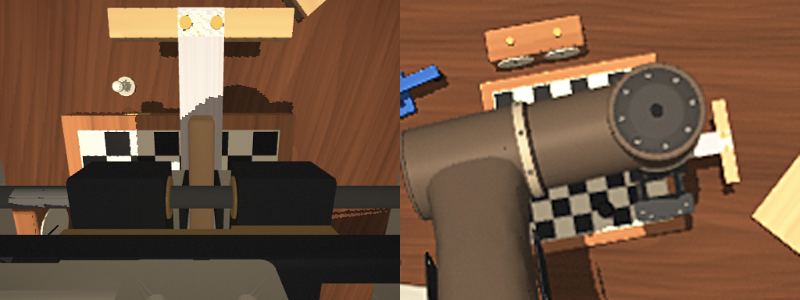

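The left half (wrist view) shows the held T-square with the board's y=-140 edge at about row 147 of the full picture and the pawn at (158,111), left of the lane. The right half (top view) shows the arm over the board. I'll measure the edge, its corner and the pawn.

Run:
```python
from h import *
w=snap('wrist');im=w['color'];r=im[...,2]
t=ctrl.get_obs()['tool_pos']
E=[]
for u in list(range(90,160,5))+list(range(300,365,5)):
    col=r[:,u].astype(int)
    print(u,[int(x) for x in col[138:160]]) if u in(90,120,150,310,350) else 0
print([int(x) for x in r[170,60:110]])
for n,(u,v,z) in dict(pawn=(158,111,.02)).items(): print(n,onz(w,u,v,z))
g=cv2.inRange(im,(120,120,120),(255,255,255));k,l,st,c=cv2.connectedComponentsWithStats(g[80:135,130:190]);print(st,c)
```

```text
90 [113, 115, 113, 112, 113, 111, 110, 97, 82, 95, 182, 242, 234, 234, 233, 234, 234, 233, 233, 233, 232, 232]
120 [125, 127, 127, 126, 129, 125, 52, 73, 78, 77, 129, 219, 205, 204, 203, 204, 202, 200, 199, 200, 198, 196]
150 [129, 130, 130, 131, 131, 129, 53, 71, 70, 94, 214, 226, 224, 224, 224, 224, 223, 224, 224, 224, 224, 224]
310 [52, 54, 56, 53, 55, 53, 57, 86, 84, 88, 104, 103, 102, 103, 103, 103, 103, 103, 102, 102, 102, 105]
350 [61, 63, 63, 59, 61, 64, 69, 83, 80, 92, 104, 104, 103, 104, 104, 104, 104, 105, 104, 106, 104, 103]
[118, 120, 120, 116, 115, 111, 115, 119, 120, 123, 124, 113, 106, 102, 103, 107, 110, 115, 119, 117, 126, 201, 233, 232, 234, 235, 236, 234, 232, 230, 231, 232, 233, 234, 233, 233, 232, 229, 231, 248, 254, 253, 253, 253, 253, 253, 253, 253, 253, 253]
pawn [ 0.63194517 -0.1025537   0.02      ]
[[   0    0   60   55 2897]
 [  13   18   30   26  398]
 [  28   27    3    1    3]
 [  31   30    1    2    2]] [[29.70245081 26.50569555]
 [28.02261307 30.58040201]
 [29.         27.        ]
 [31.         30.5       ]]
```

Run:
```python
from h import *
w=snap('wrist');r=w['color'][...,2]
P=[onz(w,u,edge(r[:,u],143,152,150),.024) for u in (90,100,110,120,130,140,150)]+[onz(w,u,edge(r[:,u],143,152,97),.024) for u in (310,330,350)]
L=[onz(w,edge(r[v],75,90,170),v,.024)[:2] for v in range(155,185,5)]
a=fitl(P);print(a[0],np.degrees(np.arctan2(a[1][1],a[1][0]))%180,a[2:])
c0=np.array([.5354,.0531]);th=np.radians(11.7);R=np.array([[np.cos(th),np.sin(th)],[-np.sin(th),np.cos(th)]])
B=lambda p:(R@(np.array(p)[:2]-c0)).round(4)
print([B(p) for p in P]);print([B(p) for p in L]);print('pawn',B(onz(w,158,111,.02)),'tcp',B(ctrl.get_obs()['tool_pos']))
```

```text
[ 0.6055347  -0.07455281] 11.571376025918596 (np.float64(8.280279499558741e-05), 7)
[array([ 0.1274, -0.1393]), array([ 0.1181, -0.1395]), array([ 0.109 , -0.1388]), array([ 0.0997, -0.1387]), array([ 0.0904, -0.1393]), array([ 0.0811, -0.1394]), array([ 0.0719, -0.1393]), array([-0.0762, -0.1389]), array([-0.0948, -0.1375]), array([-0.1132, -0.1389])]
[array([ 0.1392, -0.1325]), array([ 0.1391, -0.1278]), array([ 0.139, -0.123]), array([ 0.1392, -0.1183]), array([ 0.1392, -0.1135]), array([ 0.1391, -0.1086])]
pawn [ 0.063 -0.172] tcp [-0.0276 -0.1064]
```

Call:
{"api": "move_arm", "payload": {
  "motion": [
    [[0, -1, 35], [0, 0, 0], 1],
    [[0, -1, 70], [0, 0, 0], 1],
    [[0, -1, 95], [0, 0, 0], 1],
    [[0, -1, 104], [0, 0, 0], 1],
    [[-10, -1, 104], [0, 0, 0], 1],
    [[-25, -1, 104], [0, 0, 0], 1],
    [[-40, -1, 104], [0, 0, 0], 1],
    [[-52, -1, 104], [0, 0, 0], 1],
    [[-59, -1, 104], [0, 0, 0], 1],
    [[-59, -1, 104], [0, 0, 0], 1]
  ]
}}

```text
clock: 8.6
tool_pos: [0.5197, 0.0035, 0.0657]
orientation: [-179.9, 0.0, -78.3]
force: [0.2, -0.3, -1.5]
opening: 0.0159
gripper_force: 30.0
```

Call:
{"api": "move_arm", "payload": {
  "motion": [
    [[0, 0, 0], [0, 0, 0], 1],
    [[0, 0, 3], [0, 0, 0], 1],
    [[0, 0, 5], [0, 0, 0], 1],
    [[0, 0, 7], [0, 0, 0], 1],
    [[0, 0, 8], [0, 0, 0], 1],
    [[0, 0, 9], [0, 0, 0], 1],
    [[0, 0, 10], [0, 0, 0], 1],
    [[0, 0, 11], [0, 0, 0], 1],
    [[0, 0, 11], [0, 0, 0], 1]
  ]
}}

```text
clock: 9.35
tool_pos: [0.5191, 0.0015, 0.0562]
orientation: [-180.0, -0.1, -78.3]
force: [-13.6, 0.6, 33.5]
opening: 0.0157
gripper_force: 30.0
```

```bash
cat > chk.py <<'E'
from h import *
w=snap('wrist');im=w['color'];o=ctrl.get_obs();t=o['tool_pos'];print(o['clock'],t,o['orientation'],o['opening'],o['force'],o['moment'])
r=im[...,2]
c0=np.array([.5354,.0531]);th=np.radians(11.7);R=np.array([[np.cos(th),np.sin(th)],[-np.sin(th),np.cos(th)]])
B=lambda p:(R@(np.array(p)[:2]-c0)).round(4)
print('tcp',B(t))
for u in (150,180,210,300,330,360):
    v=edge(r[:,u],30,70,200,False);print(u,round(v,1),B(onz(w,u,v,t[2]-.0258)))
E
cat > chkp.py <<'E'
from chk import *
import sys
cv2.imwrite('pics/'+sys.argv[1],im)
for u in (150,330): print(u,[int(x) for x in r[35:75,u]])
E
python3 chkp.py w7.png
```

```text
9.4 [0.51908562 0.00148882 0.05615481] [-1.79986652e+02 -4.69300932e-02 -7.83153054e+01] 0.01597324199656144 [-12.7947678    0.49279457  33.38806029] [0.49045306 4.63108608 0.0754768 ]
tcp [-0.0264 -0.0472]
150 47.3 [ 0.0272 -0.1435]
180 47.0 [ 0.0123 -0.1437]
210 47.0 [-0.0026 -0.1437]
300 47.1 [-0.0474 -0.1436]
330 47.1 [-0.0623 -0.1436]
360 46.3 [-0.0772 -0.144 ]
150 [226, 226, 228, 229, 229, 231, 232, 235, 233, 234, 235, 236, 220, 157, 86, 82, 75, 77, 90, 97, 96, 98, 96, 94, 93, 160, 183, 176, 175, 176, 178, 177, 176, 176, 176, 177, 179, 178, 178, 178]
330 [232, 233, 234, 234, 234, 235, 235, 235, 234, 235, 236, 235, 207, 136, 78, 83, 81, 85, 60, 39, 45, 40, 42, 48, 93, 129, 197, 192, 191, 190, 190, 191, 190, 192, 192, 191, 192, 192, 191, 192]
```

View pics/w7.png

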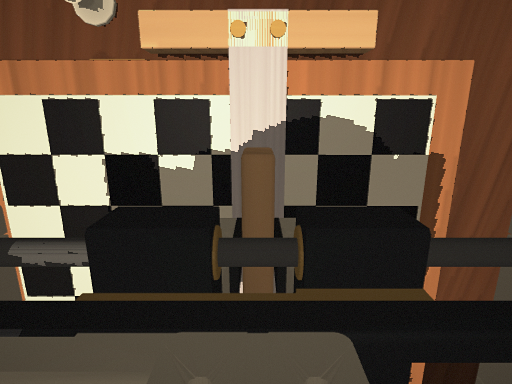

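The blade is on the board with the head's inner edge at row 47 and the board's edge at row 60, so there is a gap of roughly 5 mm. The lane is clear of pieces. I'll ease the down-load and push gently toward the edge.

Call:
{"api": "move_arm", "payload": {
  "motion": [
    [[0, 0, -1], [0, 0, 0], 1],
    [[0, 0, -2], [0, 0, 0], 1],
    [[-1, 0, -2], [0, 0, 0], 1],
    [[-2, 0, -2], [0, 0, 0], 1],
    [[-3, 0, -2], [0, 0, 0], 1],
    [[-4, 0, -2], [0, 0, 0], 1],
    [[-4, 0, -2], [0, 0, 0], 1]
  ]
}}

```text
clock: 9.98
tool_pos: [0.5193, 0.0055, 0.0562]
orientation: [-179.9, -0.1, -78.3]
force: [-0.9, -2.7, 8.5]
opening: 0.0158
gripper_force: 30.0
```

```bash
python3 chk.py;python3 - <<'E'
from chk import *
for u in (110,150,180,330,350):print(u,[int(x) for x in r[40:72,u]])
E
```

```text
10.0333 [0.51925869 0.00547507 0.05622398] [-1.79936909e+02 -4.97697564e-02 -7.83372122e+01] 0.016151714873874453 [ 0.11109672 -3.62857446  8.48304623] [-1.20100542  0.1230325  -0.02795477]
tcp [-0.0255 -0.0434]
150 47.3 [ 0.0282 -0.1397]
180 47.0 [ 0.0132 -0.1399]
210 46.7 [-0.0017 -0.1399]
300 47.0 [-0.0464 -0.1398]
330 47.0 [-0.0613 -0.1398]
360 46.2 [-0.0762 -0.1401]
10.0833 [0.51927633 0.00548985 0.0562472 ] [-1.79934342e+02 -4.84303360e-02 -7.83356981e+01] 0.01597107692814369 [-0.1915438  -4.02415491  8.34541979] [-1.18795673  0.185341    0.07611195]
tcp [-0.0254 -0.0434]
150 47.3 [ 0.0282 -0.1397]
180 46.9 [ 0.0132 -0.1399]
210 46.7 [-0.0017 -0.1399]
300 46.8 [-0.0464 -0.1399]
330 47.0 [-0.0613 -0.1398]
360 46.2 [-0.0762 -0.1401]
110 [100, 101, 100, 101, 100, 102, 101, 99, 99, 94, 93, 109, 114, 181, 180, 179, 180, 180, 181, 180, 182, 180, 179, 182, 181, 182, 181, 180, 180, 182, 181, 181]
150 [231, 232, 234, 235, 234, 235, 237, 219, 148, 87, 79, 83, 174, 179, 176, 175, 177, 178, 178, 178, 177, 177, 178, 179, 180, 179, 182, 181, 179, 180, 179, 182]
180 [233, 230, 231, 231, 232, 231, 231, 198, 131, 72, 74, 83, 172, 176, 177, 174, 174, 175, 175, 177, 175, 176, 176, 176, 176, 178, 177, 177, 178, 177, 177, 176]
330 [234, 234, 235, 235, 235, 236, 234, 201, 124, 77, 78, 86, 174, 198, 193, 193, 192, 192, 193, 193, 193, 192, 192, 193, 192, 194, 193, 193, 194, 194, 195, 194]
350 [234, 234, 235, 234, 235, 235, 233, 201, 123, 85, 83, 87, 166, 186, 181, 181, 181, 181, 183, 179, 182, 182, 181, 181, 181, 186, 185, 183, 183, 185, 184, 183]
```

Call:
{"api": "move_arm", "payload": {
  "motion": [
    [[-1, 0, 0], [0, 0, 0], 1],
    [[-2, 0, 0], [0, 0, 0], 1],
    [[-3, 0, 0], [0, 0, 0], 1],
    [[-3, 0, 0], [0, 0, 0], 1],
    [[-3, 0, 0], [0, 0, 0], 1]
  ]
}}

```text
clock: 10.5
tool_pos: [0.5191, 0.0065, 0.0562]
orientation: [-180.0, -0.2, -78.3]
force: [6.6, -17.5, 4.8]
opening: 0.0155
gripper_force: 30.0
```

Run:
```python
from chk import *
for u in (150,180,330,350):print(u,[int(x) for x in r[40:62,u]])
```

```text
10.55 [0.51911588 0.00649784 0.05624212] [-179.95837588   -0.18178739  -78.32238756] 0.015723842867158947 [  6.07399927 -17.38102061   4.09691912] [-6.37423420e+00 -2.21242597e+00  2.96047060e-03]
tcp [-0.0254 -0.0423]
150 47.1 [ 0.0283 -0.1388]
180 47.0 [ 0.0133 -0.1389]
210 46.9 [-0.0016 -0.1389]
300 47.0 [-0.0464 -0.1389]
330 47.0 [-0.0613 -0.1388]
360 47.0 [-0.0762 -0.1389]
150 [230, 234, 234, 233, 234, 234, 236, 216, 105, 75, 101, 178, 175, 177, 176, 176, 177, 175, 176, 176, 176, 178]
180 [232, 230, 231, 231, 231, 232, 227, 200, 95, 89, 164, 178, 176, 173, 172, 174, 176, 175, 176, 177, 176, 176]
330 [234, 235, 234, 234, 235, 236, 231, 204, 93, 97, 184, 194, 192, 191, 191, 191, 191, 193, 190, 192, 192, 192]
350 [233, 234, 234, 234, 234, 235, 233, 192, 71, 88, 167, 182, 182, 182, 181, 182, 183, 182, 183, 182, 184, 180]
```

Call:
{"api": "move_arm", "payload": {
  "motion": [
    [[2, 0, 0], [0, 0, 0], 1],
    [[2, 0, 0], [0, 0, 0], 1],
    [[2, 0, 0], [0, 0, 0], 0.5],
    [[2, 0, 0], [0, 0, 0], 0.5],
    [[2, 0, 0], [0, 0, 0], 0.5],
    [[2, 0, 0], [0, 0, 0], 0.5],
    [[2, 0, 0], [0, 0, 0], 0.5]
  ]
}}

```text
clock: 11.13
tool_pos: [0.518, 0.007, 0.0553]
orientation: [180.0, -0.0, -78.4]
force: [-0.3, -0.5, -0.5]
opening: 0.0417
gripper_force: 0.0
```

Run:
```python
from chk import *
for u in (110,150,180,330,350):print(u,[int(x) for x in r[40:62,u]])
```

```text
11.1833 [0.51801764 0.00697835 0.05533424] [ 1.79975883e+02 -8.22509217e-04 -7.83576155e+01] 0.04259601650177292 [-0.44510253  0.58602215 -0.01058051] [0.15612493 0.04722487 0.07438674]
tcp [-0.0264 -0.0416]
150 45.0 [ 0.027 -0.139]
180 44.5 [ 0.0121 -0.1392]
210 44.6 [-0.0027 -0.1392]
300 44.6 [-0.0474 -0.1391]
330 44.1 [-0.0622 -0.1393]
360 44.6 [-0.0771 -0.1391]
110 [102, 102, 103, 105, 102, 101, 98, 129, 167, 176, 176, 177, 175, 175, 177, 175, 176, 177, 178, 174, 177, 176]
150 [234, 233, 234, 235, 232, 205, 80, 87, 167, 175, 173, 172, 173, 172, 175, 174, 175, 175, 175, 176, 175, 177]
180 [232, 232, 230, 231, 217, 184, 70, 80, 162, 167, 165, 164, 164, 165, 166, 168, 167, 166, 166, 167, 167, 169]
330 [234, 235, 235, 237, 220, 79, 73, 86, 166, 196, 192, 191, 192, 193, 192, 192, 191, 191, 191, 192, 194, 191]
350 [235, 234, 235, 235, 220, 99, 72, 83, 158, 188, 185, 182, 183, 183, 183, 184, 184, 182, 185, 183, 183, 184]
```

Call:
{"api": "move_arm", "payload": {
  "motion": [
    [[0, 0, -10], [0, 0, 0], 0.5],
    [[0, 0, -30], [0, 0, 0], 0.5],
    [[0, 0, -70], [0, 0, 0], 0.5],
    [[0, 0, -110], [0, 0, 0], 0.5],
    [[0, 0, -110], [0, 0, 0], 1],
    [[0, 0, -110], [0, 0, 0], 1]
  ]
}}

```text
clock: 11.68
tool_pos: [0.5197, 0.0075, 0.1691]
orientation: [-179.6, 0.0, -78.3]
force: [-0.9, 0.2, -0.8]
opening: 0.0354
gripper_force: 0.0
```

Run:
```python
from h import *
w=snap('wrist','w8.png');o=ctrl.get_obs();print(o['tool_pos'])
s=snap('scene','s8.png')
c=s['color'][140:270,220:400]
cv2.imwrite('pics/b8.png',np.hstack([cv2.resize(w['color'],(400,300)),cv2.resize(c,(400,300),interpolation=cv2.INTER_CUBIC)]))
```

```text
[0.51845046 0.00718604 0.16713842]
```

View pics/b8.png

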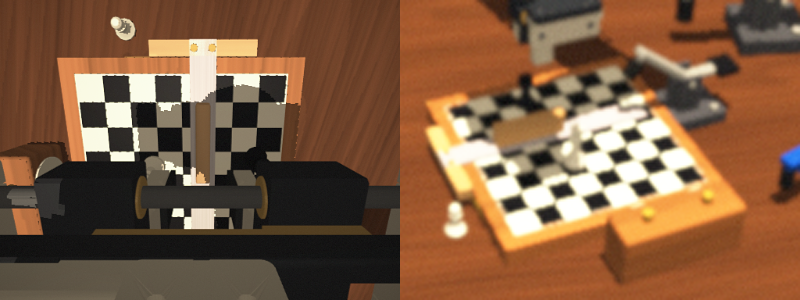

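The T-square lies in the lane with its head along the board edge (small-view row 55) and the blade running under the still-raised lever. The pieces stand undisturbed. I'll measure the fit before lowering.

Run:
```python
from chk import *
th=np.radians(11.7)
for u in (200,215,230,285,300,315): print(u,[int(x) for x in r[62:82,u]])
for v in (85,95,110): print(v,[int(x) for x in w['color'][v,232:290,0]])
for u,v,z in [(200,70,.027),(320,70,.027),(150,74,.024),(350,74,.024),(259,85,.027),(259,220,.027),(259,110,.027)]: print(u,v,B(onz(w,u,v,z)))
```

```text
11.8333 [0.51743772 0.0067843  0.16516675] [ 1.79937789e+02  7.22289190e-03 -7.83710510e+01] 0.02386731794750148 [0.64878545 0.19428644 0.25794811] [ 0.09153756 -0.01104693  0.0043823 ]
tcp [-0.027  -0.0417]
150 36.5 [ 0.0266 -0.143 ]Traceback (most recent call last):
  File "<stdin>", line 1, in <module>
  File "chk.py", line 8, in <module>
    v=edge(r[:,u],30,70,200,False);print(u,round(v,1),B(onz(w,u,v,t[2]-.0258)))
  File "h.py", line 21, in edge
    i=i[-1] if last else i[0]
                         ~^^^
IndexError: index 0 is out of bounds for axis 0 with size 0
```

```bash
sed -i '/^for u in/,$d' chk.py
python3 - <<'E'
from chk import *
for u in (200,215,230,285,300,315): print(u,[int(x) for x in r[62:82,u]])
for v in (85,95,110): print(v,[int(x) for x in w['color'][v,235:285,0]])
for u,v,z in [(200,70,.027),(320,70,.027),(150,74,.024),(350,74,.024),(259,85,.027),(259,110,.027),(259,220,.027)]: print(u,v,B(onz(w,u,v,z)))
for u in (100,150,350,370): print(u,[int(x) for x in r[62:82,u]])
E
```

```text
11.8833 [0.5173767  0.00672553 0.16478144] [ 1.79895894e+02 -5.47678984e-03 -7.83696022e+01] 0.020119820993368388 [-0.31771324  0.37782563  0.44553845] [ 0.07969566 -0.06159366 -0.02118073]
tcp [-0.0271 -0.0418]
200 [243, 244, 245, 245, 246, 247, 247, 247, 247, 248, 140, 143, 209, 203, 202, 202, 200, 202, 202, 201]
215 [245, 245, 246, 246, 247, 248, 248, 248, 250, 246, 135, 156, 215, 209, 207, 207, 207, 206, 206, 206]
230 [246, 246, 247, 247, 248, 248, 248, 248, 250, 247, 128, 162, 216, 213, 213, 213, 213, 212, 212, 213]
285 [248, 248, 247, 248, 248, 248, 248, 249, 250, 246, 134, 182, 235, 228, 227, 228, 227, 228, 228, 228]
300 [248, 248, 247, 248, 248, 248, 248, 249, 251, 248, 90, 130, 228, 220, 219, 218, 219, 218, 219, 218]
315 [248, 248, 247, 248, 248, 248, 248, 248, 250, 247, 136, 199, 221, 215, 218, 214, 215, 215, 217, 217]
85 [77, 77, 87, 161, 225, 221, 219, 219, 215, 212, 221, 220, 216, 217, 219, 216, 219, 220, 219, 221, 222, 221, 219, 220, 218, 216, 218, 219, 222, 224, 216, 217, 223, 222, 213, 210, 220, 212, 66, 46, 82, 80, 82, 84, 82, 82, 82, 85, 87, 85]
95 [247, 246, 239, 1
[... 373 characters left out ...]
 219, 222, 223, 219, 218, 222, 221, 215, 212, 223, 214, 14, 48, 49, 45, 46, 47, 45, 46, 47, 47, 49, 47]
200 70 [ 0.0218 -0.1409]
320 70 [-0.0803 -0.1408]
150 74 [ 0.0656 -0.1381]
350 74 [-0.1069 -0.1379]
259 85 [-0.0284 -0.1287]
259 110 [-0.0284 -0.1079]
259 220 [-0.0284 -0.0055]
100 [115, 115, 116, 113, 114, 117, 116, 117, 117, 116, 117, 138, 210, 205, 203, 203, 203, 205, 204, 205]
150 [120, 119, 119, 118, 120, 119, 117, 118, 119, 119, 116, 145, 195, 189, 186, 186, 187, 187, 188, 187]
350 [114, 114, 114, 114, 118, 117, 117, 115, 116, 114, 123, 196, 222, 216, 215, 217, 217, 217, 217, 218]
370 [116, 113, 113, 113, 115, 113, 114, 110, 111, 107, 118, 188, 207, 201, 202, 200, 200, 201, 200, 202]
```

Call:
{"api": "move_arm", "payload": {
  "motion": [
    [[-41, 0, 0], [0, 0, 0], 1],
    [[-82, 0, 0], [0, 0, 0], 1],
    [[-123, 0, 0], [0, 0, 0], 1],
    [[-158, 0, 0], [0, 0, 0], 1],
    [[-158, 0, 15], [0, 0, 0], 1],
    [[-158, 0, 30], [0, 0, 0], 1],
    [[-155, 0, 40], [0, 0, 0], 1],
    [[-152, 0, 48], [0, 0, 0], 1],
    [[-149, 0, 55], [0, 0, 0], 1],
    [[-146, 0, 61], [0, 0, 0], 1]
  ]
}}

```text
clock: 12.72
tool_pos: [0.4887, 0.1491, 0.1037]
orientation: [180.0, -0.0, -78.4]
force: [-0.2, 0.2, 0.2]
opening: 0.0005
gripper_force: 0.7
```

Call:
{"api": "move_arm", "payload": {
  "motion": [
    [[2, 0, 4], [0, 0, 0], 1],
    [[3, 0, 8], [0, 0, 0], 1],
    [[4, 0, 12], [0, 0, 0], 1],
    [[5, 0, 15], [0, 0, 0], 1],
    [[5, 0, 18], [0, 0, 0], 1],
    [[5, 0, 19], [0, 0, 0], 1],
    [[5, 0, 19], [0, 0, 0], 1]
  ]
}}

```text
clock: 13.3
tool_pos: [0.4898, 0.1449, 0.0856]
orientation: [-180.0, -0.0, -78.4]
force: [0.2, -0.3, 1.0]
opening: 0.0009
gripper_force: 0.1
```

Call:
{"api": "move_arm", "payload": {
  "motion": [
    [[0, 0, 1], [0, 0, 0], 1],
    [[0, 0, 2], [0, 0, 0], 1],
    [[0, 0, 3], [0, 0, 0], 1],
    [[0, 0, 3], [0, 0, 0], 1]
  ]
}}

```text
clock: 13.63
tool_pos: [0.49, 0.145, 0.0849]
orientation: [-179.9, -0.0, -78.3]
force: [-8.3, -3.1, 24.6]
opening: 0.0002
gripper_force: 12.6
```

Call:
{"api": "move_arm", "payload": {
  "motion": [
    [[0, 0, -30], [0, 0, 0], 1],
    [[0, 0, -70], [0, 0, 0], 1],
    [[35, 0, -100], [0, 0, 0], 1],
    [[75, 0, -110], [0, 0, 0], 1],
    [[115, 0, -110], [0, 0, 0], 1],
    [[141, 0, -110], [0, 0, 0], 1],
    [[141, 0, -110], [0, 0, 0], 1],
    [[141, 0, -110], [0, 0, 0], 1]
  ]
}}

```text
clock: 14.3
tool_pos: [0.5182, 0.0057, 0.1926]
orientation: [-180.0, 0.0, -78.5]
force: [-0.3, 0.3, 0.0]
opening: 0.0005
gripper_force: 0.0
```

Run:
```python
from chk import *
s=snap('scene')
cv2.imwrite('pics/b9.png',np.hstack([cv2.resize(im,(400,300)),cv2.resize(s['color'][140:270,220:400],(400,300),interpolation=cv2.INTER_CUBIC)]))
H=[];
for u in list(range(195,240,4))+list(range(280,320,4)): H.append(B(onz(w,u,edge(r[:,u],60,78,200,False),.027)))
print(H[0],H[5],H[12],H[-1])
for u in (200,300,150,350): print(u,[int(x) for x in r[60:82,u]])
for v in (85,110): print(v,[int(x) for x in im[v,232:282,0]])
```

```text
14.35 [0.51810327 0.00654283 0.19251073] [-1.79992083e+02  1.70523247e-02 -7.84558738e+01] 0.00028107205568649084 [-0.10540283 -0.1943124  -0.43561605] [ 0.0805818  -0.08361072  0.01531026]
tcp [-0.0264 -0.0421]
[ 0.0321 -0.1396] [ 0.0133 -0.1397] [-0.0478 -0.1396] [-0.0816 -0.1395]
200 [251, 251, 252, 251, 252, 251, 251, 251, 251, 251, 251, 251, 252, 253, 253, 254, 255, 178, 177, 229, 222, 222]
300 [252, 252, 252, 253, 253, 253, 253, 253, 253, 253, 253, 253, 253, 253, 253, 255, 254, 97, 228, 230, 229, 228]
150 [122, 123, 122, 123, 123, 122, 123, 124, 124, 123, 123, 125, 126, 127, 126, 126, 125, 126, 161, 226, 220, 218]
350 [132, 132, 134, 132, 133, 134, 134, 137, 137, 136, 137, 139, 139, 139, 141, 139, 137, 142, 237, 232, 230, 231]
85 [81, 86, 87, 87, 85, 85, 86, 88, 148, 239, 235, 233, 230, 229, 230, 232, 231, 231, 233, 231, 230, 234, 234, 234, 235, 234, 233, 232, 230, 231, 231, 235, 237, 231, 233, 235, 231, 226, 232, 232, 116, 85, 90, 91, 89, 90, 92, 92, 92, 94]
110 [255, 248, 247, 247, 247, 247, 247, 247, 245, 233, 236, 236, 233, 231, 230, 234, 234, 231, 233, 232, 231, 234, 234, 235, 235, 233, 233, 232, 230, 233, 234, 235, 236, 230, 232, 236, 232, 228, 234, 234, 63, 49, 54, 52, 54, 51, 53, 53, 54, 52]
```

View pics/b9.png

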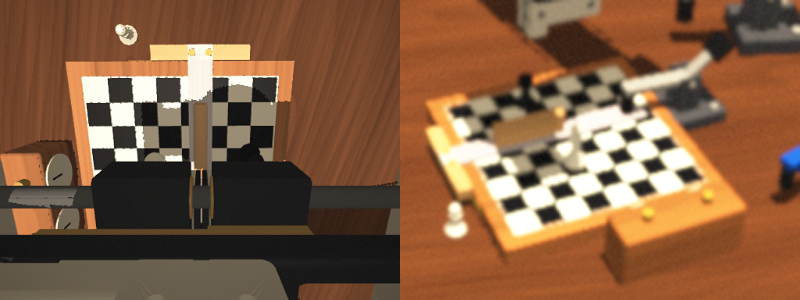

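The head's inner edge measures -139.6 mm at both ends, less than 1 mm off the board edge. The lever is down on the blade, the pieces and clock are standing, and the robot is clear of everything. I'm handing it in.

```bash
python3 -c "
from plant import ctrl
print(ctrl.close_job())"
```

```text
the job is handed in; nothing more can be done
None
```

The T-square lies flat with its head flush along the board edge, its blade under the hold-down and the foot lowered onto it; by my last pictures nothing else moved, and the job was handed in at about 14.4 s, with no verdict returned.

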